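# Wind back the hold-down arm of a vessel stand and hold it

## Task

Pick up the red wing key from the bench and fit it fully down onto the square brass shaft on top of the vessel stand while the blue spring arm is still at rest over the vessel. Then turn the key counter-clockwise (seen from above) until the arm is wound against its stop, and finish while still gripping the key and holding the arm there, so that a colleague can lift the vessel out. Move the arm only with the key, never with the fingers, and leave the vessels and the other loose things where they are.

Things in the scene. Friction and masses are not known exactly. Their poses are not given: they have to be found in the camera images.
- key: Loose wing key, 160 g, upright: steel hub 40 x 40 x 30 mm high, on it a red upright blade (the grip) 80 long, 14 thick, 34 mm high. From below a square bore 18 mm wide, 30 mm deep, chamfered mouth. Origin: centre of the hub's underside (bore mouth); z up, x along the blade, y across it (pinch across y above the hub). Bore sides parallel to x and y: fits the shaft in any of four quarter turns.
- shaft (a point): Foot of the square brass shaft on the pivot axis: shoulder 50 mm across, 148 mm above the bench, where the hub's underside rests when fully down. Shaft 16 x 16 mm, rising 28 mm from here, the last 10 mm tapering to 10 mm. z up, x along the spring arm; shaft sides parallel to x and y; turns with the arm. Key play on it: 1 mm each side, 0.13 rad either way. The stand's place and yaw vary.
- spring_arm (a joint): Angle of the spring arm, rad: 0 at rest over the vessel, growing counter-clockwise seen from above, up to the hard stop at 1.0. A spring always pulls it back to 0: 0.20 N m at 0, rising to 0.45 N m at the stop. Turns about the vertical axis through shaft.
- pad_top (a point): Top centre of the round 36 mm pad at the end of the blue spring arm, 100 mm from the pivot axis, 144 mm above the bench. The arm is a 20 mm wide bar, 134 to 144 mm above the bench, reaching 118 mm from the axis, and turns with the square shaft. Do not touch it with the fingers.
- stand: Fixed vessel stand: white base plate 210 x 150 x 12 mm, pivot column 52 mm across (62 at the black spring housing), 130 mm high; yellow stop post 12 mm thick, 149 mm high, 82 mm from the pivot axis; low seat for the vessel 100 mm from the axis. Origin: on the pivot axis at bench height; x towards the vessel, z up.
- vessel: Steel pressure vessel 66 mm across, 115 mm high, standing in the stand's seat under the arm (top 127 mm above the bench). Origin: centre of its underside. Leave it.
- spare_vessel: The same kind of vessel, on the bench to the left. Origin: centre of its underside. Leave it.
- closure_ring: Steel ring 80 mm outside, 52 mm inside, 22 mm high, lying on the bench. Origin: centre of its underside. The key, this ring and the jar swap places. Leave it.
- jar: Amber glass jar with a white cap, 56 mm across, 75 mm high. Origin: centre of its underside. Leave it.
- screwdriver: Screwdriver 170 mm long lying on the far part of the bench. Leave it.
- crucible: Small white ceramic crucible 32 mm across, 22 mm high, on the bench to the left. Origin: centre of its underside. Leave it.
Mind the look-alikes: they are no part of the job. Leave any brown or turquoise look-alike of the key alone.

How it is judged:
On the way, in this order (a step that is already met when the one before it is completed fails the run):
1. the key is fully down on the square shaft while the arm is still at rest (turned less than 0.3 rad) (horizontal distance between key and shaft below 0.004 m and z of key in the frame of shaft between -0.004 and 0.004 m and angle between key's own z axis and vertical below 0.1 rad and value of joint spring_arm below 0.3 rad), for 0.2 s.
2. the arm is wound to its stop with the key still fully down (horizontal distance between key and shaft below 0.004 m and z of key in the frame of shaft between -0.004 and 0.004 m and angle between key's own z axis and vertical below 0.1 rad and value of joint spring_arm above 0.94 rad), for 0.3 s.
At the end, for the whole second after the job is handed in: Fingers hold the key (over 3 N), key fully down on the shaft (4 mm in height and sideways, tilt under 0.1 rad), arm at its stop (above 0.94 rad), fingers off the arm (under 1 N), both vessels upright (0.1 rad), every other loose thing within 20 mm of its start (all of step 2 and contact force between the fingers and key above 3 N and contact force between the fingers and spring_arm below 1 N and distance of each of vessel, spare_vessel, closure_ring, jar, screwdriver, crucible from where it was at the start of the episode below 0.02 m and angle between each of vessel, spare_vessel's own z axis and vertical below 0.1 rad); the arm keeps its last pose, push and grip.
It fails at once if the arm is pushed directly by the fingers instead of with the key (over 2 N) (contact force between the fingers and spring_arm above 2 N).
It fails at once if a vessel or another loose thing besides the key is shifted by more than 20 mm (distance of any of vessel, spare_vessel, closure_ring, jar, screwdriver, crucible from where it was at the start of the episode above 0.02 m).
It also fails if it takes over 48 s, if anything falls off the work surface, if the arm or the gripper's body presses on something with over 40 N, if the wrist force passes 120 N, or if a joint passes its speed limit or range.

## Robot

A 6-joint arm with a two-finger parallel gripper is mounted at the origin on the work surface. World frame = base frame: x ahead of the robot, y to its left, z up, the work surface at z = 0. Lengths are in m, angles in rad, forces in N, time in s.
With the tool pointing down it reaches from about 0.25 to 0.775 m from the base axis. Payload 4 kg.
Tool frame: the origin (TCP) lies between the finger pads; the fingertips stand 14 mm ahead of it and the grasp point (between the pads) lies 5 mm behind it (nose_length is the distance from the TCP to the fingertips, in m); z points along the fingers, y is the line along which they close (so a half turn about z gives the same grasp; the last joint's range is limited). The gripper opens to 94 mm and grips with 3 to 60 N. Pads are 16 mm wide; open, the fingers measure 119 mm over their backs; the gripper's body (75 mm by 177 mm) begins 78 mm behind the grasp point.
Start: joints at [-1.37, 0.087, 1.371, -0, 1.684, -0.103], TCP at [0.165, -0.525, 0.22] pointing down, gripper open.
Joint ranges: [-3.1, 3.1], [-0.76, 2.03], [0.27, 2.55], [-1.08, 4.22], [0.17, 2.65], [-2.57, 2.57]. Speed limits (rad/s): [2.79, 2.79, 3.14, 3.14, 3.14, 3.14].

## Interface

Orientations are given as [roll, pitch, yaw] about the fixed x, y, z axes, in that order (R = Rz(yaw) Ry(pitch) Rx(roll)).
In Python, from bench import * gives the robot as it stands.
- The arm moves only by the tool move_arm, never from a script. Its argument "steps" is one flat list of numbers, 7 for each row, row after row: the turn, a rotation vector about the world's x, y, z in rad, then the shift along the world's x, y, z in m, then the opening, from 0 (shut) to 1 (fully open). A call has 1 to 12 rows; each row is the pose to reach, as a shift and turn from the pose commanded when the call began; what a row does not reach only later rows make up. A row lasts 1/10 s, in which the tool goes at most 50 mm and 8.59 degrees, less where a joint would pass 70% of its speed; a pose out of reach is approached as far as the arm can. A call with a gripper value outside its range is refused whole. The fingers move at their own pace and stop on an object; the grip force is fixed at half the most. Time passes only in rows, so rows that repeat a pose let the fingers close. It gives the time, the measured TCP pose, the force, the opening and the grip force at its end, in the units of the state.
- get_obs(): the state, without advancing time (a new reading comes with each control period).
- snapshot(name): name is "scene" or "side" or "wrist"; returns (picture, depth): 480x640x3 uint8, red, green, blue; 480x640 float32, m along the optical axis (not along the pixel's ray), 0 where there is no reading.
- camera_model(name): a dict with "fx", "fy", "cx", "cy" (pixels), "rvec" (rotation vector, rad) and "tvec" (3), from world to camera coordinates, as OpenCV has them. Camera axes: x right, y down, z forward; pixel columns grow to the right and rows downward; lengths in m; the calibration is good to about 2 mm. A picture is of the moment at which its call begins: read the wrist's pose just before it. camera_model takes no time and is no camera call; for the wrist camera it gives the pose at the moment of the call.
- close_job(): hands the job in; it is judged then, once.
Trained networks look in the newest picture that a camera, given by its name, has taken for a name from the list of things; names that differ only in an ending like _2 or _b are one class to them, and where a whole thing is asked for, a point or a joint stands for the part that bears it (a point fixed in the world has none). Each returns a list of dicts, best first, with "score" (0 to 1); they miss things now and then, are a little off and sometimes report something else, mostly with a low value. They report only what shows in the picture. A call takes as long as a camera call. They do not tell look-alikes from the thing itself.
- silhouettes(camera, target): "pixels" (480x640 bool, what is visible of it) and "uv" ([column, row] in pixels, amid what is visible of it).
- spot_point(camera, target): "uv" ([column, row] in pixels: a listed point, or the origin of a listed thing).
The state is a dict: "time": time; "joint_positions": joint angles; "qvel": joint speeds; "joint_torque": joint torques, N m; "tool_pos": TCP position; "ee_rot": TCP orientation; "wrist_force": force on the tool from outside, world axes, zero at the start; "wrist_torque": the same for the moment, N m; "width": finger opening in m; "finger_force": force on a finger pad.
Only numpy, scipy, OpenCV 4.12 (cv2) and the standard library are available. Lean on these libraries where they do the work, as an engineer would, in place of code of your own. Each camera call takes 0.05 s, during which the arm holds its last target. There are 200 camera calls.

## Working session

There is one attempt and no reset: what is moved stays moved. The work goes in short steps, Python scripts to look and compute and a tool call to move; the robot and the scene stay as the last step left them, time stands still between calls to the robot, and variables do not carry over. Pictures are saved under pics/ and viewed, at most 10 in all, crops included, and the job is handed in when it is done.

Besides the shell and the picture viewer there is one more tool, called as name(argument=value, ...) on one line, values as JSON. move_arm: Moves the arm, as the interface text tells. Its arguments: {"type":"object","properties":{"steps":{"type":"array"}},"required":["steps"]}

```bash
mkdir -p pics; cat > h.py <<'E'
from bench import *
import numpy as np, cv2
from scipy.spatial.transform import Rotation as Ro
def cam(n):
    m=camera_model(n); return m,Ro.from_rotvec(np.ravel(m["rvec"])).as_matrix(),np.ravel(m["tvec"])
def cloud(n,d):
    m,R,t=cam(n); v,u=np.mgrid[:480,:640]
    p=np.stack([(u-m["cx"])/m["fx"]*d,(v-m["cy"])/m["fy"]*d,d],-1)
    return (p-t)@R
def ray(n,uv,z):
    m,R,t=cam(n); r=np.array([(uv[0]-m["cx"])/m["fx"],(uv[1]-m["cy"])/m["fy"],1])@R
    c=-t@R; return c+r*(z-c[2])/r[2]
def save(n,im): cv2.imwrite("pics/"+n+".png",im[...,::-1])
E
python3 - <<'E'
from h import *
ims=[]
for n in ("scene","side"):
    im,d=snapshot(n); save(n+"0",im); P=cloud(n,d); np.savez(n+"0.npz",im=im,d=d,P=P)
    for t in ("key","shaft","pad_top","closure_ring","jar","vessel","spare_vessel"):
        f=silhouettes(n,t) if t=="key" else spot_point(n,t)
        for k in f[:4]:
            u,v=np.round(k["uv"]).astype(int); print(n,t,round(k["score"],2),u,v,P[min(v,479),min(u,639)].round(3))
E
```

```text
scene key 0.77 181 235 [ 0.548 -0.369  0.037]
scene key 0.72 207 207 [ 0.411 -0.377  0.037]
scene key 0.72 240 180 [ 0.261 -0.355  0.048]
scene key 0.66 229 227 [ 0.467 -0.272  0.036]
scene shaft 0.68 358 242 [0.536 0.11  0.156]
scene pad_top 0.95 332 263 [0.614 0.079 0.145]
scene closure_ring 0.57 278 244 [ 0.467 -0.127  0.024]
scene closure_ring 0.36 358 243 [0.535 0.11  0.153]
scene jar 0.91 216 276 [ 0.64  -0.207  0.027]
scene vessel 0.92 331 305 [0.65  0.093 0.058]
scene spare_vessel 0.74 492 344 [0.599 0.437 0.033]
scene spare_vessel 0.38 328 303 [0.65  0.086 0.062]
side key 0.75 371 203 [ 0.529 -0.337  0.043]
side key 0.62 472 226 [ 0.251 -0.342  0.033]
side key 0.59 414 206 [ 0.417 -0.382  0.036]
side shaft 0.75 308 248 [0.52  0.111 0.162]
side pad_top 0.68 271 234 [0.626 0.068 0.143]
side pad_top 0.36 307 250 [0.522 0.113 0.157]
side closure_ring 0.72 381 258 [ 0.43  -0.115  0.022]
side jar 0.93 328 229 [ 0.603 -0.199  0.015]
side jar 0.15 310 306 [0.51  0.124 0.029]
side vessel 0.88 274 286 [0.606 0.101 0.035]
side spare_vessel 0.77 196 424 [0.548 0.464 0.044]
```

```bash
python3 -c "
from h import *
print(get_obs())"
```

```text
{'time': 0.8, 'joint_positions': array([-1.37009892e+00,  8.71848294e-02,  1.37068471e+00, -2.42981512e-05,
        1.68361907e+00, -1.03094313e-01]), 'qvel': array([-0.00053314,  0.00124997, -0.00235057, -0.00041727,  0.0004508 ,
       -0.00065541]), 'joint_torque': array([ 8.07524270e-05, -3.39989734e+01, -3.02576244e+01,  7.19908113e-02,
        2.35091097e-02, -2.95184442e-06]), 'tool_pos': array([ 0.16452097, -0.52483239,  0.21952195]), 'ee_rot': array([3.14149164e+00, 3.47232970e-05, 3.03788982e-01]), 'wrist_force': array([-0.30218845, -0.42819059, -0.14533298]), 'wrist_torque': array([-0.01624216, -0.00436495,  0.02378938]), 'finger_force': 0.0, 'width': 0.09413491637957484}
```

```bash
python3 - <<'E'
import cv2,numpy as np
a=cv2.imread("pics/scene0.png"); cv2.imwrite("pics/s1.png",cv2.resize(a[140:380,120:440],(800,600),interpolation=cv2.INTER_CUBIC))
E
```

```text
(no output)
```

View pics/s1.png

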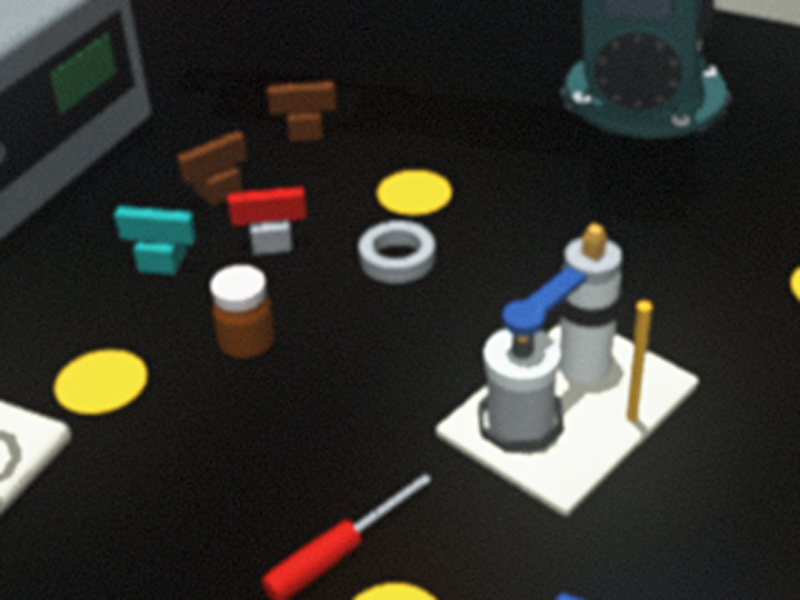

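View pics/side0.png

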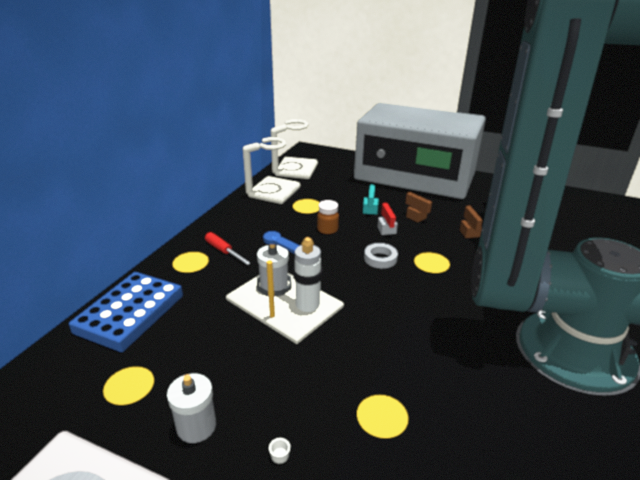

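The red-bladed, steel-hubbed key sits at scene px (229,227), just left of the ring at (278,244). Look-alikes: turquoise (181,235), brown (207,207) and brown (240,180). The red screwdriver at (250,360) is also red. I choose (229,227) and will check it in a close crop.

```bash
python3 - <<'E'
from h import *
for n,b in (("scene",(190,260,200,250)),("side",(360,410,190,240))):
    z=np.load(n+"0.npz"); im=z["im"].astype(int);P=z["P"]
    m=(im[...,0]>120)&(im[...,1]<70)&(im[...,2]<70); m[:, :b[0]]=0;m[:,b[1]:]=0;m[:b[2]]=0;m[b[3]:]=0
    q=P[m]; q=q[(q[:,2]>.02)&(q[:,2]<.08)]; r=cv2.minAreaRect(q[:,:2].astype(np.float32)); w=np.linalg.svd(q[:,:2]-q[:,:2].mean(0))[2][0]
    print(n,len(q),q.mean(0).round(3),q[:,2].max(),r,np.arctan2(w[1],w[0]))
    q=P[(im[...,2]>120)&(im[...,0]<80)&(abs(P[...,2]-.144)<.01)&(abs(P[...,0]-.57)<.1)&(abs(P[...,1]-.1)<.12)]
    if len(q): w=np.linalg.svd(q[:,:2]-q[:,:2].mean(0))[2][0]; print("arm",len(q),q.mean(0),w,np.arctan2(w[1],w[0]))
E
```

```text
scene 344 [ 0.468 -0.279  0.053] 0.06794347852497007 ((0.4528735876083374, -0.32409775257110596), (0.15281566977500916, 0.06457982957363129), 75.22078704833984) 2.0127674258828057
arm 323 [0.59968755 0.08313932 0.14467454] [ 0.95969319 -0.28104979] -0.28488781186338924
side 120 [ 0.458 -0.267  0.058] 0.06623638489192703 ((0.4654068946838379, -0.2797168493270874), (0.014662258327007294, 0.08304499089717865), 33.1183967590332) 2.157041189723138
arm 272 [0.59972163 0.08341293 0.14321344] [-0.95315873  0.30247054] 2.8343091136462784
```

move_arm(steps=[0, 0, 0, 0.04, 0.03, 0.01, 1, 0, 0, 0, 0.08, 0.06, 0.02, 1, 0, 0, 0, 0.12, 0.09, 0.03, 1, 0, 0, 0, 0.16, 0.12, 0.04, 1, 0, 0, 0, 0.2, 0.15, 0.05, 1, 0, 0, 0, 0.24, 0.18, 0.06, 1, 0, 0, 0, 0.25, 0.23, 0.06, 1, 0, 0, 0, 0.25, 0.23, 0.06, 1])

```text
time: 1.6
tool_pos: [0.4166, -0.2907, 0.2805]
ee_rot: [-3.141, -0.002, 0.311]
wrist_force: [0.1, -0.7, -0.5]
width: 0.094
finger_force: 0.0
```

```bash
python3 - <<'E'
from h import *
n="wrist"; im,d=snapshot(n); save("w0",im); P=cloud(n,d); np.savez("w0.npz",im=im,d=d,P=P)
i=im.astype(int); m=(i[...,0]>100)&(i[...,1]<60)&(i[...,2]<60)
q=P[m]; q=q[(q[:,2]>.055)&(q[:,2]<.08)]; print(len(q))
if len(q):
  print(q.mean(0),q[:,2].max(),cv2.minAreaRect(q[:,:2].astype(np.float32)))
for k in spot_point(n,"key"): print(k, ray(n,k["uv"],0))
E
```

```text
36
[ 0.45545489 -0.2741462   0.06098252] 0.06348339658717775 ((0.4624326825141907, -0.28071776032447815), (0.014079956337809563, 0.0723150447010994), 32.5439567565918)
{'uv': [418.9, 129.8], 'score': 0.87} [ 0.54386864 -0.37675385  0.        ]
{'uv': [332.5, 332.3], 'score': 0.69} [ 0.25522753 -0.36211372  0.        ]
{'uv': [389.9, 239.2], 'score': 0.68} [ 0.4064002  -0.39138313  0.        ]
{'uv': [322.4, 172.9], 'score': 0.62} [ 0.46075364 -0.2818918   0.        ]
```

View pics/w0.png

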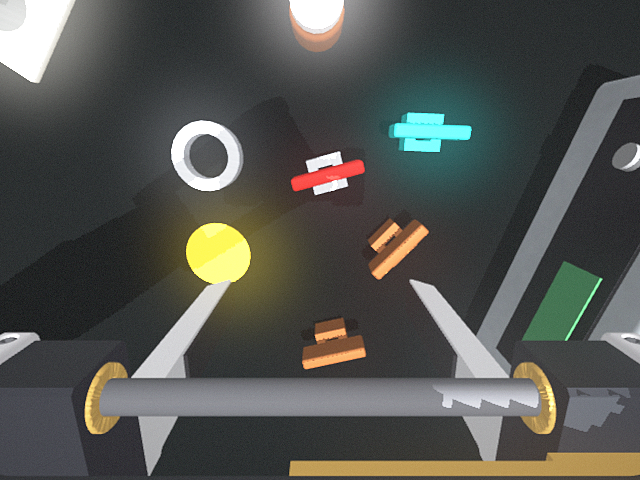

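Wrist view: the red key with steel hub is at (328,173), turquoise at (422,131), browns at (400,250) and (334,350), ring at (207,156). The choice is confirmed. Now I refine its pose and measure the arm and shaft more accurately.

```bash
python3 - <<'E'
from h import *
z=np.load("w0.npz"); i=z["im"].astype(int);P=z["P"]; n="wrist"
m=(i[...,0]>90)&(i[...,0]>2*i[...,1])&(i[...,0]>2*i[...,2])
m[:, :270]=0;m[:,390:]=0;m[:140]=0;m[210:]=0
q=P[m]; print(len(q),np.percentile(q[:,2],[1,50,90,99])); 
print(cv2.minAreaRect(np.argwhere(m)[:,::-1].astype(np.float32)))
t=q[q[:,2]>.05]; print(len(t),cv2.minAreaRect(t[:,:2].astype(np.float32)),t.mean(0))
r=np.array([ray(n,(u,v),.064)[:2] for v,u in np.argwhere(m)],np.float32); print("top plane",cv2.minAreaRect(r))
# hub top: light pixels near
k=(i.min(2)>110); k[:, :290]=0;k[:,365:]=0;k[:145]=0;k[200:]=0
q=P[k]; q=q[(q[:,2]>.022)&(q[:,2]<.04)];print("hub",len(q),cv2.minAreaRect(q[:,:2].astype(np.float32)))
# shaft by rays
for n,uv in (("scene",(358,242)),("side",(308,248))):
    print(n,[ray(n,uv,h).round(4) for h in(.148,.162)])
for n in("scene","side"):
    z=np.load(n+"0.npz");i=z["im"].astype(int);P=z["P"]
    m=(i[...,0]>1.5*i[...,2])&(i[...,0]>110)&(abs(P[...,2]-.165)<.02)&(abs(P[...,0]-.53)<.05)&(abs(P[...,1]-.11)<.05)
    q=P[m];print(n,"brass",len(q),q.mean(0),q.min(0),q.max(0), np.argwhere(m).mean(0)[::-1])
    if len(q): print(ray(n,np.argwhere(m).mean(0)[::-1],.163))
E
```

```text
1082 [-0.00155858  0.06236399  0.0635961   0.06462816]
((327.2576904296875, 174.6115264892578), (15.348512649536133, 75.07615661621094), 74.74488067626953)
982 ((0.4747569262981415, -0.27698570489883423), (0.03871133551001549, 0.0793837308883667), 32.73625183105469) [ 0.46502069 -0.28331804  0.0636877 ]
top plane ((0.4646882116794586, -0.2852241098880768), (0.016098080202937126, 0.07941924035549164), 32.4699821472168)
hub 676 ((0.4641942083835602, -0.28366389870643616), (0.03998246043920517, 0.03968776762485504), 32.702659606933594)
scene [array([0.5261, 0.1073, 0.148 ]), array([0.5432, 0.1123, 0.162 ])]
side [array([0.5291, 0.0922, 0.148 ]), array([0.5202, 0.1117, 0.162 ])]
scene brass 100 [0.53046289 0.1056617  0.16636063] [0.52027879 0.09470213 0.14902911] [0.53866173 0.11409309 0.18049326] [357.17 236.43]
[0.52624437 0.10442498 0.163     ]
side brass 129 [0.52435953 0.10708636 0.16497429] [0.51670908 0.09683669 0.14934779] [0.53573595 0.11511603 0.17808054] [307.03100775 245.06976744]
[0.52564507 0.10428214 0.163     ]
```

move_arm(steps=[0, 0, 0.145, 0.005, 0.001, 0, 1, 0, 0, 0.29, 0.01, 0.002, 0, 1, 0, 0, 0.435, 0.015, 0.003, 0, 1, 0, 0, 0.58, 0.02, 0.004, 0, 1, 0, 0, 0.725, 0.025, 0.005, -0.01, 1, 0, 0, 0.87, 0.03, 0.006, -0.02, 1, 0, 0, 1.015, 0.035, 0.007, -0.03, 1, 0, 0, 1.16, 0.04, 0.008, -0.05, 1, 0, 0, 1.305, 0.045, 0.009, -0.07, 1, 0, 0, 1.45, 0.05, 0.011, -0.09, 1, 0, 0, 1.595, 0.05, 0.011, -0.11, 1, 0, 0, 1.74, 0.05, 0.011, -0.13, 1])

```text
time: 2.9
tool_pos: [0.4635, -0.2857, 0.1482]
ee_rot: [-3.141, -0.0, 2.047]
wrist_force: [-0.3, -0.1, -0.5]
width: 0.0939
finger_force: 0.0
```

move_arm(steps=[0, 0, 0.096, 0, 0, 0, 1, 0, 0, 0.096, 0, 0, 0, 1, 0, 0, 0.096, 0, 0, 0, 1])

```text
time: 3.2
tool_pos: [0.4641, -0.2853, 0.1496]
ee_rot: [-3.142, 0.001, 2.136]
wrist_force: [-0.4, -0.2, 0.2]
width: 0.0942
finger_force: 0.0
```

```bash
cat >> h.py <<'E'
def red(n,tag,zc,box=None):
    im,d=snapshot(n); save(tag,im); P=cloud(n,d); i=im.astype(int)
    m=((i[...,0]>90)&(i[...,0]>2*i[...,1])&(i[...,0]>2*i[...,2]))
    k,l,s,_=cv2.connectedComponentsWithStats(m.astype(np.uint8)); j=1+np.argmax(s[1:,4]); m=l==j
    q=P[m]; print(n,s[j],"z",np.percentile(q[:,2],[5,50,95]).round(4))
    r=np.array([ray(n,(u,v),zc)[:2] for v,u in np.argwhere(m)],np.float32); print("plane",cv2.minAreaRect(r))
    t=q[abs(q[:,2]-np.percentile(q[:,2],95))<.004]; print("pts",cv2.minAreaRect(t[:,:2].astype(np.float32)))
    return im,P
E
python3 - <<'E'
from h import *
red("wrist","w1",.064); print(get_obs()["tool_pos"],get_obs()["ee_rot"])
E
```

```text
wrist [ 313  195   20  108 1965] z [0.0479 0.063  0.0643]
plane ((0.4641183912754059, -0.2794567048549652), (0.013860365375876427, 0.08253845572471619), 32.70595169067383)
pts ((0.4652749001979828, -0.2819245755672455), (0.013239290565252304, 0.07902383804321289), 32.71564865112305)
[ 0.46432714 -0.2851068   0.14999569] [3.14139583e+00 1.14740306e-03 2.13640362e+00]
```

View pics/w1.png

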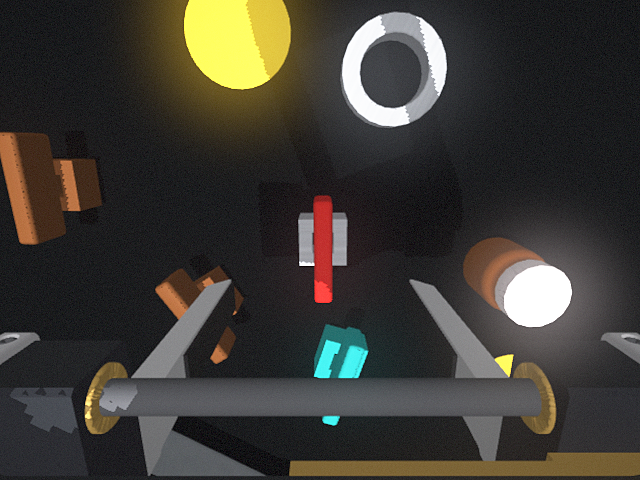

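Aligned: the blade at (323,249) lies centred between the fingers, and its neighbours are clear. Descending to grasp.

move_arm(steps=[0, 0, 0.004, 0, 0.002, -0.025, 1, 0, 0, 0.004, 0, 0.002, -0.05, 1, 0, 0, 0.004, 0, 0.002, -0.075, 1, 0, 0, 0.004, 0, 0.002, -0.092, 1, 0, 0, 0.004, 0, 0.002, -0.101, 1, 0, 0, 0.004, 0, 0.002, -0.101, 1, 0, 0, 0.004, 0, 0.002, -0.101, 0, 0, 0, 0.004, 0, 0.002, -0.101, 0, 0, 0, 0.004, 0, 0.002, -0.101, 0, 0, 0, 0.004, 0, 0.002, -0.101, 0, 0, 0, 0.004, 0, 0.002, -0.101, 0, 0, 0, 0.004, 0, 0.002, -0.101, 0])

```text
time: 4.45
tool_pos: [0.4646, -0.2819, 0.0487]
ee_rot: [3.141, 0.0, 2.144]
wrist_force: [-0.3, 0.5, -0.7]
width: 0.0493
finger_force: 0.0
```

move_arm(steps=[0, 0, 0, 0, 0, 0, 0, 0, 0, 0, 0, 0, 0, 0])

```text
time: 4.65
tool_pos: [0.4645, -0.2818, 0.0485]
ee_rot: [3.142, -0.0, 2.144]
wrist_force: [-0.4, 1.3, 0.5]
width: 0.0337
finger_force: 0.0
```

move_arm(steps=[0, 0, 0, 0, 0, 0, 0, 0, 0, 0, 0, 0, 0, 0, 0, 0, 0, 0, 0, 0, 0, 0, 0, 0, 0, 0, 0, 0, 0, 0, 0, 0, 0, 0, 0])

```text
time: 5.15
tool_pos: [0.4645, -0.2818, 0.0485]
ee_rot: [3.142, -0.0, 2.144]
wrist_force: [-0.5, 0.1, -0.7]
width: 0.0136
finger_force: 30.0
```

move_arm(steps=[0, 0, 0, 0, 0, 0.03, 0, 0, 0, 0, 0, 0, 0.07, 0, 0, 0, 0, 0, 0, 0.11, 0, 0, 0, 0, 0, 0, 0.15, 0, 0, 0, 0, 0, 0, 0.19, 0, 0, 0, -0.1, 0, 0.02, 0.22, 0, 0, 0, -0.2, 0.005, 0.05, 0.23, 0, 0, 0, -0.3, 0.01, 0.09, 0.23, 0, 0, 0, -0.4, 0.016, 0.13, 0.23, 0, 0, 0, -0.5, 0.023, 0.17, 0.23, 0, 0, 0, -0.6, 0.03, 0.21, 0.23, 0, 0, 0, -0.68, 0.036, 0.24, 0.23, 0])

```text
time: 6.35
tool_pos: [0.5002, -0.0394, 0.2779]
ee_rot: [-3.141, -0.001, 1.462]
wrist_force: [0.2, 0.1, -3.0]
width: 0.0139
finger_force: 30.0
```

```bash
python3 - <<'E'
from h import *
o=get_obs(); print(o["tool_pos"],o["ee_rot"],o["width"],o["finger_force"])
n="wrist"; im,d=snapshot(n); save("w2",im); P=cloud(n,d); np.savez("w2.npz",im=im,P=P)
i=im.astype(int)
q=P[(i[...,2]>90)&(i[...,2]>1.6*i[...,0])&(abs(P[...,2]-.144)<.008)]
if len(q): print("arm",len(q),cv2.minAreaRect(q[:,:2].astype(np.float32)))
b=(i[...,0]>1.5*i[...,2])&(i[...,0]>90)&(P[...,2]>.145)&(P[...,2]<.185)
q=P[b]
if len(q): print("brass",len(q),q.mean(0),np.median(q[q[:,2]>.172],0))
for k in spot_point(n,"shaft"): print(k,ray(n,k["uv"],.148))
for k in spot_point(n,"pad_top"): print(k,ray(n,k["uv"],.144))
E
```

```text
[ 0.50024104 -0.03943072  0.27790867] [-3.14056254e+00 -7.32772702e-04  1.46165486e+00] 0.013853441240573474 29.997068345546722
arm 3722 ((0.5952017307281494, 0.08824960887432098), (0.03453610837459564, 0.09261231124401093), 70.33634948730469)
brass 593 [0.52654489 0.10510209 0.17144724] [0.52671242 0.10666765 0.17545705]
{'uv': [337.5, 58.3], 'score': 0.86} [0.52841151 0.10343531 0.148     ]
{'uv': [459.2, 83.6], 'score': 0.66} [0.6209519  0.07443979 0.144     ]
{'uv': [334.5, 57.9], 'score': 0.49} [0.52628125 0.10245875 0.144     ]
```

View pics/w2.png

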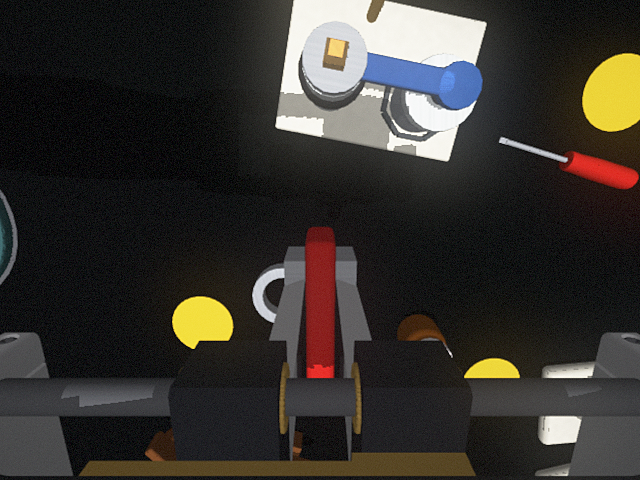

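The brass shaft shows at (336,50), the blue arm's pad at (460,85), and the key is held with its blade at (320,300). Now the fine geometry.

```bash
python3 - <<'E'
from h import *
z=np.load("w2.npz"); i=z["im"].astype(int);P=z["P"]
c=P[(abs(P[...,2]-.148)<.0025)&(i.max(2)-i.min(2)<40)&(np.hypot(P[...,0]-.5266,P[...,1]-.1045)<.035)][:,:2].astype(np.float32)
print("shoulder",len(c),cv2.minEnclosingCircle(c),c.mean(0))
t=P[(P[...,2]>.1735)&(P[...,2]<.18)&(np.hypot(P[...,0]-.5266,P[...,1]-.1045)<.02)]
print("top",len(t),t.mean(0),cv2.minAreaRect(t[:,:2].astype(np.float32)))
a=P[(i[...,2]>90)&(i[...,2]>1.6*i[...,0])&(abs(P[...,2]-.144)<.004)][:,:2]
o=np.array([.5266,.1045]); r=np.linalg.norm(a-o,axis=1)
print("r max",r.max())
for th in (-.305,):
  w=np.array([np.cos(th),np.sin(th)]);s=(a-o)@w;l=(a-o)@np.array([-w[1],w[0]])
  for s0 in range(20,120,10):
    k=(s>s0/1e3)&(s<s0/1e3+.01)
    if k.sum()>10: print(s0,k.sum(),np.percentile(l[k],[2,98]).round(4))
# key in hand
T=np.array([.50024,-.03943,.27791]);R=Ro.from_euler("xyz",[-3.14056,-.0007,1.46165]).as_matrix()
m=(i[...,0]>60)&(i[...,0]>2*i[...,1])&(i[...,0]>2*i[...,2]); L=(P-T)@R
q=L[m&(np.linalg.norm(L,axis=-1)<.07)]; print("blade tool",len(q),np.percentile(q,[1,5,50,95,99],axis=0).round(4))
h=L[(i.max(2)-i.min(2)<25)&(abs(L[...,0])<.03)&(abs(L[...,1])<.03)&(L[...,2]>.01)]
print("hub",len(h),np.percentile(h,[2,50,98],axis=0).round(4) if len(h) else "")
E
```

```text
shoulder 3021 ((0.5269109010696411, 0.1072983592748642), 0.025115203112363815) [0.52675956 0.10705642]
top 304 [0.52683165 0.10682251 0.17552187] ((0.5269262194633484, 0.10693608969449997), (0.01171224657446146, 0.01169033907353878), 74.54522705078125)
r max 0.11657832453209148
20 201 [-0.0061  0.0122]
30 347 [-0.0059  0.0125]
40 352 [-0.0059  0.0126]
50 356 [-0.0058  0.0127]
60 347 [-0.0057  0.0131]
70 348 [-0.0055  0.013 ]
80 400 [-0.0079  0.0159]
90 594 [-0.0119  0.0201]
100 562 [-0.0116  0.0199]
110 215 [-0.0074  0.0155]
blade tool 4347 [[-0.0252 -0.0065 -0.0158]
 [-0.0215 -0.0059 -0.0154]
 [ 0.0147  0.0003 -0.0142]
 [ 0.0432  0.0063 -0.0006]
 [ 0.0435  0.007   0.0132]]
hub 3333 [[-0.0246 -0.028   0.0182]
 [ 0.0155 -0.0009  0.2779]
 [ 0.0284  0.0282  0.2804]]
```

```bash
python3 - <<'E'
from h import *
z=np.load("w2.npz"); i=z["im"].astype(int);P=z["P"]
T=np.array([.50024,-.03943,.27791]);R=Ro.from_euler("xyz",[-3.14056,-.0007,1.46165]).as_matrix(); L=(P-T)@R
h=L[(i.max(2)-i.min(2)<25)&(abs(L[...,0])<.04)&(abs(L[...,1])<.03)&(L[...,2]>.012)&(L[...,2]<.06)]
print("hub",len(h),np.percentile(h,[2,25,50,75,98],axis=0).round(4))
for n in("scene","side"):
    im,d=snapshot(n); save(n+"3",im);P=cloud(n,d);i=im.astype(int); L=(P-T)@R
    m=(i[...,0]>60)&(i[...,0]>2*i[...,1])&(i[...,0]>2*i[...,2])&(np.linalg.norm(L,axis=-1)<.08)
    q=L[m]; print(n,len(q),np.percentile(q,[1,5,50,95,99],axis=0).round(4).tolist() if len(q) else "")
E
```

```text
hub 1427 [[ 0.0108 -0.0196  0.0177]
 [ 0.0158 -0.0146  0.0192]
 [ 0.021  -0.0086  0.0199]
 [ 0.0234  0.0146  0.0276]
 [ 0.0238  0.0195  0.0464]]
scene 346 [[-0.0391, -0.0066, -0.0178], [-0.036, -0.0036, -0.017], [0.0175, 0.005, -0.0041], [0.0395, 0.0079, 0.013], [0.0406, 0.009, 0.0161]]
side 205 [[-0.0042, -0.0079, -0.0161], [0.0047, -0.0076, -0.0156], [0.0305, -0.0048, -0.0043], [0.0383, 0.0041, 0.0128], [0.0396, 0.006, 0.0151]]
```

move_arm(steps=[0, 0, -0.08, 0.008, 0.04, 0, 0, 0, 0, -0.13, 0.016, 0.08, 0, 0, 0, 0, -0.17, 0.023, 0.115, 0, 0, 0, 0, -0.183, 0.0265, 0.144, 0, 0, 0, 0, -0.183, 0.0265, 0.144, 0, 0, 0, 0, -0.183, 0.0265, 0.144, 0, 0])

```text
time: 7.2
tool_pos: [0.5271, 0.1011, 0.2781]
ee_rot: [-3.141, 0.001, 1.28]
wrist_force: [0.1, -0.8, -2.2]
width: 0.0136
finger_force: 30.0
```

```bash
python3 - <<'E'
from h import *
T0=get_obs(); T=T0["tool_pos"];R=Ro.from_euler("xyz",T0["ee_rot"]).as_matrix(); print(T,T0["ee_rot"])
for n in("scene","side","wrist"):
    im,d=snapshot(n); save(n+"4",im);P=cloud(n,d);i=im.astype(int); L=(P-T)@R
    m=(i[...,0]>60)&(i[...,0]>2*i[...,1])&(i[...,0]>2*i[...,2])&(np.linalg.norm(L,axis=-1)<.08)
    q=L[m]; print(n,len(q),np.percentile(q,[1,5,50,95,99],axis=0).round(4).tolist() if len(q) else "")
    t=P[(P[...,2]>.15)&(P[...,2]<.18)&(i[...,0]>1.5*i[...,2])&(np.hypot(P[...,0]-.5266,P[...,1]-.1045)<.03)]
    print("brass",len(t),t.mean(0) if len(t) else "")
    h=P[(i.max(2)-i.min(2)<30)&(abs(L[...,0])<.035)&(abs(L[...,1])<.03)&(L[...,2]>.02)&(L[...,2]<.05)]
    print("hub",len(h),np.percentile(h,[2,50,98],axis=0).round(4).tolist() if len(h) else "")
a,b=[cv2.imread(f"pics/{n}4.png") for n in("scene","side")]
cv2.imwrite("pics/c4.png",np.hstack([cv2.resize(a[140:290,290:420],(400,460)),cv2.resize(b[150:300,250:380],(400,460))]))
E
```

```text
[0.52713402 0.1010813  0.27807725] [-3.14118582e+00  1.29663930e-03  1.28039397e+00]
scene 368 [[-0.0384, -0.0074, -0.018], [-0.0353, -0.0041, -0.0169], [0.0188, 0.0046, -0.005], [0.0407, 0.0073, 0.0133], [0.0417, 0.0082, 0.0155]]
brass 106 [0.53023415 0.10600651 0.16602596]
hub 266 [[0.5142, 0.0787, 0.231], [0.5432, 0.106, 0.2437], [0.5507, 0.1257, 0.2576]]
side 372 [[-0.0391, -0.0088, -0.0162], [-0.0366, -0.0081, -0.0156], [0.0215, -0.0063, -0.0024], [0.0391, 0.0027, 0.0138], [0.0397, 0.0055, 0.0158]]
brass 136 [0.52467806 0.1070927  0.16445543]
hub 372 [[0.5023, 0.0873, 0.2301], [0.5136, 0.1165, 0.2433], [0.5489, 0.1253, 0.2573]]
wrist 4232 [[-0.0297, -0.0067, -0.0161], [-0.026, -0.0061, -0.0157], [0.0096, 0.0, -0.0146], [0.0386, 0.006, -0.005], [0.0389, 0.0066, 0.0108]]
brass 0 
hub 570 [[0.5133, 0.1086, 0.2307], [0.5239, 0.1162, 0.2474], [0.551, 0.1248, 0.258]]
```

View pics/c4.png

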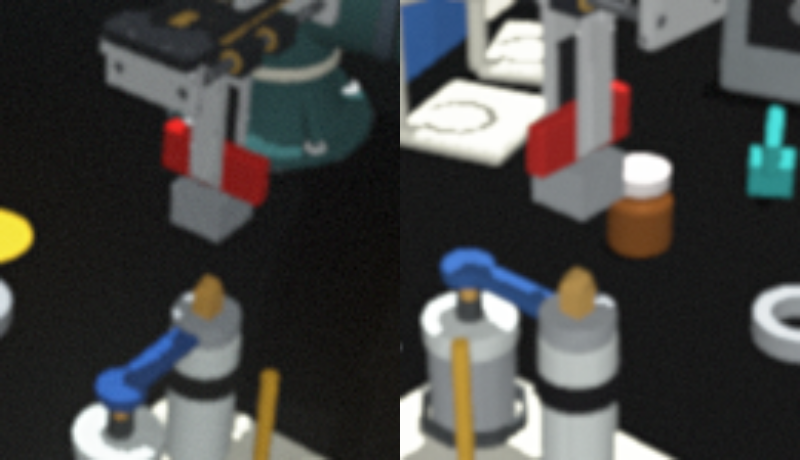

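Key sits centred in the hand. The previous shaft reading was taken while the arm was still moving, so I back off, settle and re-measure.

move_arm(steps=[0, 0, 0, 0, -0.04, 0, 0, 0, 0, 0, 0, -0.08, 0, 0, 0, 0, 0, 0, -0.12, 0, 0, 0, 0, 0, 0, -0.12, 0, 0, 0, 0, 0, 0, -0.12, 0, 0, 0, 0, 0, 0, -0.12, 0, 0, 0, 0, 0, 0, -0.12, 0, 0])

```text
time: 8.05
tool_pos: [0.527, -0.0172, 0.2786]
ee_rot: [3.141, -0.0, 1.282]
wrist_force: [0.0, -0.0, -2.4]
width: 0.0139
finger_force: 30.0
```

```bash
python3 - <<'E'
from h import *
s=get_obs(); T=s["tool_pos"];R=Ro.from_euler("xyz",s["ee_rot"]).as_matrix(); print(T,s["ee_rot"])
im,d=snapshot("wrist"); P=cloud("wrist",d); i=im.astype(int); save("w5",im)
o=np.array([.5264,.1035]); D=np.hypot(P[...,0]-o[0],P[...,1]-o[1])
c=P[(abs(P[...,2]-.148)<.0025)&(i.max(2)-i.min(2)<40)&(D<.035)][:,:2].astype(np.float32)
print("shoulder",len(c),cv2.minEnclosingCircle(c),c.mean(0))
t=P[(P[...,2]>.1735)&(P[...,2]<.18)&(D<.02)]; print("top",t.mean(0),cv2.minAreaRect(t[:,:2].astype(np.float32)))
a=P[(i[...,2]>90)&(i[...,2]>1.6*i[...,0])&(abs(P[...,2]-.144)<.004)][:,:2]
th=-.29; w=np.array([np.cos(th),np.sin(th)]);n=np.array([-w[1],w[0]]);x=(a-o)@w;l=(a-o)@n
X=[];Y=[]
for s0 in range(25,80,5):
    k=(x>s0/1e3)&(x<s0/1e3+.005)
    if k.sum()>20: X.append(s0/1e3);Y.append(np.percentile(l[k],[2,98]).mean())
p=np.polyfit(X,Y,1); print("arm yaw",th+p[0],"lat",p[1], "r max",np.hypot(*(a-o).T).max())
L=(P-T)@R
m=(i[...,0]>60)&(i[...,0]>2*i[...,1])&(i[...,0]>2*i[...,2])&(np.linalg.norm(L,axis=-1)<.08)
print("blade",np.percentile(L[m],[1,99],axis=0).round(4).tolist())
h=L[(i.max(2)-i.min(2)<25)&(abs(L[...,0])<.04)&(abs(L[...,1])<.03)&(L[...,2]>.012)&(L[...,2]<.06)]
print("hub",len(h),np.percentile(h,[2,98],axis=0).round(4).tolist())
E
```

```text
[ 0.52698501 -0.01715484  0.27863877] [ 3.14132621e+00 -2.95507182e-04  1.28184423e+00]
shoulder 2689 ((0.5264647603034973, 0.10278952866792679), 0.025019364431500435) [0.52690035 0.1029349 ]
top [0.5267284  0.10271812 0.1749901 ] ((0.5267338752746582, 0.10267931967973709), (0.010656704194843769, 0.01085851900279522), 72.60418701171875)
arm yaw -0.3084526227264809 lat 0.000488974793553274 r max 0.11741216535823545
blade [[-0.0289, -0.007, -0.0158], [0.0396, 0.0065, 0.0132]]
hub 1431 [[0.007, -0.02, 0.0178], [0.0198, 0.0192, 0.0466]]
```

move_arm(steps=[0, 0, -0.016, 0, 0.04, 0, 0, 0, 0, -0.016, 0, 0.08, 0, 0, 0, 0, -0.016, 0, 0.11, -0.01, 0, 0, 0, -0.016, -0.0005, 0.12, -0.02, 0, 0, 0, -0.016, -0.0005, 0.12, -0.035, 0, 0, 0, -0.016, -0.0005, 0.12, -0.045, 0, 0, 0, -0.016, -0.0005, 0.12, -0.05, 0, 0, 0, -0.016, -0.0005, 0.12, -0.05, 0, 0, 0, -0.016, -0.0005, 0.12, -0.05, 0])

```text
time: 9.0
tool_pos: [0.5268, 0.1013, 0.2288]
ee_rot: [3.141, -0.0, 1.263]
wrist_force: [0.2, 0.2, -2.3]
width: 0.0139
finger_force: 30.0
```

move_arm(steps=[0, 0, 0, 0, 0, -0.005, 0, 0, 0, 0, 0, 0, -0.01, 0, 0, 0, 0, 0, 0, -0.014, 0, 0, 0, 0, 0, 0, -0.014, 0])

```text
time: 9.4
tool_pos: [0.5265, 0.1025, 0.2138]
ee_rot: [-3.141, -0.0, 1.265]
wrist_force: [0.1, 1.7, -3.5]
width: 0.0136
finger_force: 30.0
```

move_arm(steps=[0, 0, 0, 0, 0, -0.004, 0, 0, 0, 0, 0, 0, -0.008, 0, 0, 0, 0, 0, 0, -0.012, 0, 0, 0, 0, 0, 0, -0.015, 0, 0, 0, 0, 0, 0, -0.015, 0])

```text
time: 9.9
tool_pos: [0.5264, 0.1025, 0.1988]
ee_rot: [-3.141, -0.0, 1.265]
wrist_force: [1.6, 2.0, -4.0]
width: 0.0139
finger_force: 30.0
```

move_arm(steps=[0, 0, 0, 0, 0, -0.001, 0, 0, 0, 0, 0, 0, -0.002, 0, 0, 0, 0, 0, 0, -0.003, 0, 0, 0, 0, 0, 0, -0.003, 0, 0, 0, 0, 0, 0, -0.003, 0])

```text
time: 10.4
tool_pos: [0.5267, 0.1024, 0.1967]
ee_rot: [3.141, -0.001, 1.265]
wrist_force: [1.7, 3.7, -0.4]
width: 0.0135
finger_force: 30.0
```

move_arm(steps=[0, 0, 0, 0, 0, -0.001, 0, 0, 0, 0, 0, 0, -0.001, 0, 0, 0, 0, 0, 0, -0.001, 0])

```text
time: 10.7
tool_pos: [0.5268, 0.1024, 0.1964]
ee_rot: [3.14, -0.001, 1.265]
wrist_force: [0.5, 4.0, 3.7]
width: 0.0139
finger_force: 30.0
```

```bash
python3 - <<'E'
from h import *
s=get_obs(); T=s["tool_pos"];R=Ro.from_euler("xyz",s["ee_rot"]).as_matrix(); print(T,s["wrist_force"])
for n in("scene","side","wrist"):
    im,d=snapshot(n); save(n+"6",im);P=cloud(n,d);i=im.astype(int); L=(P-T)@R
    q=P[(i[...,0]>60)&(i[...,0]>2*i[...,1])&(i[...,0]>2*i[...,2])&(np.linalg.norm(L,axis=-1)<.08)]
    print(n,"blade z",np.percentile(q[:,2],[2,50,95,99]).round(4))
    t=(P[...,2]>.15)&(P[...,2]<.18)&(i[...,0]>1.5*i[...,2])&(i[...,0]>90)&(np.hypot(P[...,0]-.5266,P[...,1]-.103)<.03); print("brass px",t.sum())
a,b=[cv2.imread(f"pics/{n}6.png") for n in("scene","side")]
cv2.imwrite("pics/c6.png",np.hstack([cv2.resize(a[160:310,290:420],(400,460)),cv2.resize(b[170:320,250:380],(400,460))]))
E
```

```text
[0.5267782  0.10237872 0.19643996] [0.50240603 4.0018114  3.67049054]
scene blade z [0.1822 0.201  0.2138 0.2147]
brass px 5
side blade z [0.1818 0.2007 0.212  0.2127]
brass px 2
wrist blade z [0.1901 0.2107 0.2118 0.2123]
brass px 10
```

View pics/c6.png

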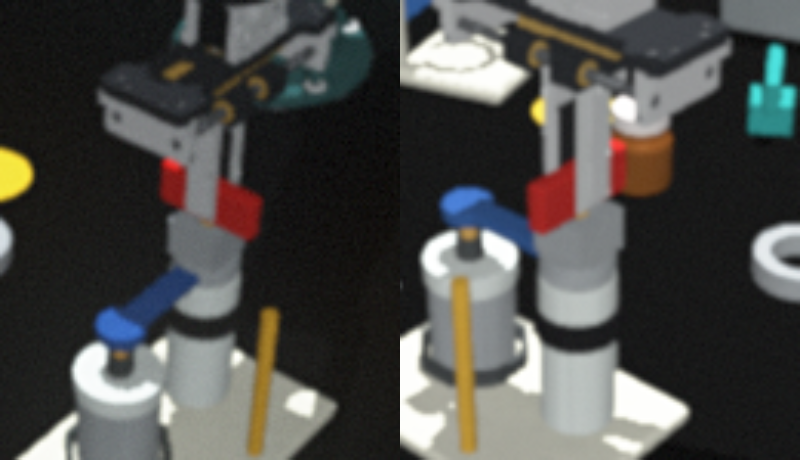

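The hub is seated on the shoulder with no brass visible, and the arm is still over the vessel. Now winding.

move_arm(steps=[0, 0, 0.08, 0, 0.0005, 0, 0, 0, 0, 0.16, 0, 0.0005, 0, 0, 0, 0, 0.24, 0, 0.0005, 0, 0, 0, 0, 0.32, 0, 0.0005, 0, 0, 0, 0, 0.4, 0, 0.0005, 0, 0, 0, 0, 0.4, 0, 0.0005, 0, 0])

```text
time: 11.45
tool_pos: [0.5265, 0.1033, 0.1965]
ee_rot: [3.141, -0.001, 1.666]
wrist_force: [-0.7, 4.5, 5.6]
width: 0.0138
finger_force: 30.0
```

move_arm(steps=[0, 0, 0.08, 0, 0, 0, 0, 0, 0, 0.16, 0, 0, 0, 0, 0, 0, 0.24, 0, 0, 0, 0, 0, 0, 0.32, 0, 0, 0, 0, 0, 0, 0.4, 0, 0, 0, 0, 0, 0, 0.48, 0, 0, 0, 0, 0, 0, 0.56, 0, 0, 0, 0, 0, 0, 0.64, 0, 0, 0, 0, 0, 0, 0.7, 0, 0, 0, 0, 0, 0, 0.7, 0, 0, 0, 0, 0, 0, 0.7, 0, 0, 0, 0])

```text
time: 12.55
tool_pos: [0.5257, 0.1029, 0.1964]
ee_rot: [-3.141, -0.001, 2.364]
wrist_force: [-3.4, 2.6, 7.1]
width: 0.0141
finger_force: 30.1
```

```bash
cat > chk.py <<'E'
from h import *
s=get_obs(); T=s["tool_pos"];R=Ro.from_euler("xyz",s["ee_rot"]).as_matrix(); print(s["time"],T,s["ee_rot"],s["wrist_force"],s["wrist_torque"],s["finger_force"],s["joint_positions"][5])
o=np.array([.5266,.1028])
for n in("scene","side","wrist"):
    im,d=snapshot(n); save(n+"7",im);P=cloud(n,d);i=im.astype(int); L=(P-T)@R
    D=np.hypot(P[...,0]-o[0],P[...,1]-o[1])
    q=P[(i[...,0]>60)&(i[...,0]>2*i[...,1])&(i[...,0]>2*i[...,2])&(np.linalg.norm(L,axis=-1)<.08)]
    if len(q)>20: print(n,"blade z",np.percentile(q[:,2],[2,50,95,99]).round(4),"rect",cv2.minAreaRect(q[q[:,2]>.205][:,:2].astype(np.float32)))
    a=P[(i[...,2]>60)&(i[...,2]>1.6*i[...,0])&(abs(P[...,2]-.144)<.005)&(D<.13)&(D>.03)][:,:2]
    if len(a)>20: c=(a-o).mean(0); print("arm angle",len(a),np.arctan2(c[1],c[0])+.305)
a,b=[cv2.imread(f"pics/{n}7.png") for n in("scene","side")]
cv2.imwrite("pics/c7.png",np.hstack([cv2.resize(a[160:310,290:420],(400,460)),cv2.resize(b[170:320,250:380],(400,460))]))
E
python3 chk.py
```

```text
12.55 [0.52571637 0.10289785 0.19642734] [-3.14126079e+00 -1.25234235e-03  2.36385012e+00] [-3.3599143   2.59703317  7.09705435] [ 0.80649122  0.47038029 -0.4703048 ] 30.133489966392517 -0.7060412598893712
scene blade z [0.1817 0.2014 0.2137 0.2146] rect ((0.5284468531608582, 0.10567064583301544), (0.016778547316789627, 0.07999562472105026), 40.8749885559082)
arm angle 319 0.9028538455846751
side blade z [0.1828 0.2062 0.2125 0.2136] rect ((0.5176849961280823, 0.11209527403116226), (0.014370143413543701, 0.057023800909519196), 42.597206115722656)
arm angle 338 0.9474899231233578
wrist blade z [0.2082 0.2107 0.2118 0.2122] rect ((0.5236305594444275, 0.10595300793647766), (0.013971036300063133, 0.07116793841123581), 44.6125373840332)
arm angle 4086 0.9109372249713719
```

View pics/c7.png

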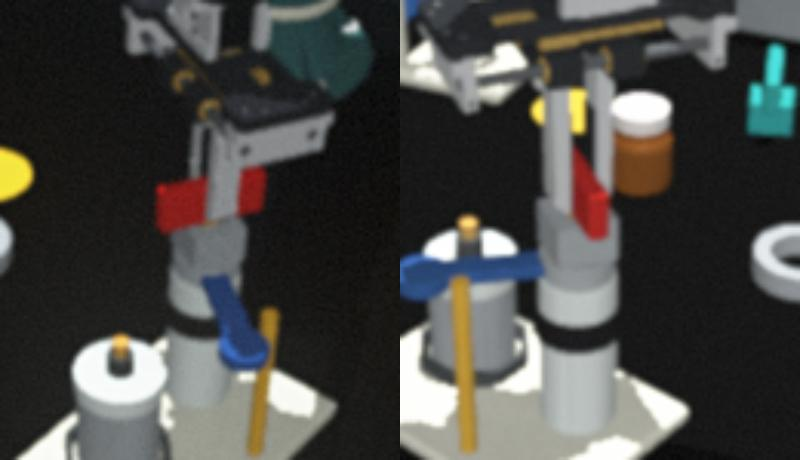

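move_arm(steps=[0, 0, 0.05, 0, 0, 0, 0, 0, 0, 0.1, 0, 0, 0, 0, 0, 0, 0.14, 0, 0, 0, 0, 0, 0, 0.14, 0, 0, 0, 0, 0, 0, 0.14, 0, 0, 0, 0])

```text
time: 13.2
tool_pos: [0.5256, 0.1028, 0.1964]
ee_rot: [-3.141, -0.002, 2.503]
wrist_force: [-4.1, 3.5, 7.2]
width: 0.014
finger_force: 30.5
```

```bash
python3 chk.py
```

```text
13.2 [0.52556117 0.10278521 0.19642201] [-3.14104184e+00 -1.51091288e-03  2.50328383e+00] [-4.1381736   3.4688691   7.16999264] [ 0.76615627  0.56173065 -0.60462474] 30.538415908813477 -0.8455769166836619
scene blade z [0.1822 0.2015 0.2133 0.2139] rect ((0.5281796455383301, 0.10425855219364166), (0.017490766942501068, 0.07724776864051819), 51.228797912597656)
arm angle 334 1.0120559289940532
side blade z [0.1825 0.2035 0.2122 0.2132] rect ((0.5139887928962708, 0.11296257376670837), (0.01480304729193449, 0.050623320043087006), 48.10750198364258)
arm angle 320 1.059319394316473
wrist blade z [0.2083 0.2107 0.2119 0.2123] rect ((0.5237500071525574, 0.10526157170534134), (0.014097754843533039, 0.07216466218233109), 51.3806037902832)
arm angle 3833 1.0206959214304068
```

move_arm(steps=[0, 0, 0.04, 0, 0, 0, 0, 0, 0, 0.04, 0, 0, 0, 0, 0, 0, 0.04, 0, 0, 0, 0, 0, 0, 0.04, 0, 0, 0, 0, 0, 0, 0.04, 0, 0, 0, 0])

```text
time: 13.85
tool_pos: [0.5257, 0.1027, 0.1964]
ee_rot: [-3.141, -0.001, 2.543]
wrist_force: [-1.9, 3.4, 6.3]
width: 0.0145
finger_force: 31.1
```

```bash
python3 chk.py
```

```text
13.85 [0.52569286 0.1026567  0.1964117 ] [-3.14112077e+00 -1.19157623e-03  2.54296456e+00] [-1.91934402  3.4340922   6.34550904] [ 0.75740561  0.48211105 -0.67889292] 31.101394247962162 -0.885405702979509
scene blade z [0.1822 0.2021 0.2135 0.2146] rect ((0.5282297730445862, 0.10366873443126678), (0.0173205453902483, 0.07839865982532501), 53.6474494934082)
arm angle 330 1.010977461970078
side blade z [0.1831 0.2039 0.2123 0.2129] rect ((0.5127443075180054, 0.11432532966136932), (0.015678612515330315, 0.046067286282777786), 49.1453742980957)
arm angle 320 1.0563604940224913
wrist blade z [0.2084 0.2107 0.2118 0.2123] rect ((0.5234842300415039, 0.10533997416496277), (0.01382050197571516, 0.071509450674057), 51.83774185180664)
arm angle 3903 1.0187662522202878
```

The arm angle no longer changes while the torque rises, so it is at the stop. The key is seated and gripped, so I hand in.

```bash
python3 -c "
from bench import *
print(close_job())"
```

```text
the job is handed in; nothing more can be done
None
```

The red key is fully down on the shaft and still gripped, with the blue arm wound to its stop (measured at about 1.0 rad); I handed the job in at about 14 s, and the judge returned no verdict.

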